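# Put the reception desk's hand stamps back in their rack by size

## Robot

A 6-joint arm with a two-finger parallel gripper is mounted at the origin on the work surface. World frame = base frame: x ahead of the robot, y to its left, z up, the work surface at z = 0. Lengths are in mm, angles in degrees, forces in N, time in s.
With the tool pointing down it reaches from about 350 to 775 mm from the base axis. Payload 7.3 kg.
Tool frame: the origin (TCP) lies midway between the tips of the shut fingers; the grasp point (between the pads) lies arm.grip_point_offset behind it (arm.grip_point_offset is the distance from the TCP to the grasp point, in mm); z points along the fingers, y is the line along which they close (so a half turn about z gives the same grasp; the last joint's range is limited). The gripper opens to 92 mm and grips with 3 to 60 N. Pads are 19 mm wide; open, the fingers measure 130 mm over their backs; the gripper's body (75 mm by 190 mm) begins 47 mm behind the grasp point.
Start: joints at [-8.365, 19.595, 87.324, -0, 73.075, -8.365], TCP at [525.019, 0.019, 226.741] pointing down, gripper open.
Joint ranges: [-145.02, 145.02], [-44.19, 115.74], [2.07, 154.8], [-57.11, 237.11], [16.16, 152.29], [-177.93, 177.93]. Speed limits (degrees/s): [147.25, 147.25, 180, 180, 180, 180].

## Interface

Orientations are given as a 3x3 rotation matrix whose columns are the frame's x, y, z axes.
In Python, from cell import arm gives the robot as it stands. The module is installed in compiled form; this text tells all that it offers.
- The arm moves only by the tool send_rows, never from a script. Its argument "commands" is text: rows parted by semicolons, each of 7 numbers parted by spaces: the opening, from 0 (shut) to 1 (fully open), then the shift along the tool's x, y, z in mm, then the turn, a rotation vector about the tool's x, y, z in degrees. A call has 1 to 5 rows; each row is the pose to reach, as a shift and turn from the pose commanded when the call began, along the tool's axes at that moment; what a row does not reach only later rows make up. A row lasts 1/12 s, in which the tool goes at most 41.7 mm and 7.16 degrees, less where a joint would pass 70% of its speed; a pose out of reach is approached as far as the arm can. A call with a gripper value outside its range is refused whole. The fingers move at their own pace and stop on an object; "grip_force" is the grip in N (left out, the last holds). Time passes only in rows, so rows that repeat a pose let the fingers close. It gives the time, the measured TCP pose, the force, the opening and the grip force at its end, in the units of the state.
- arm.observe(): the state, without advancing time (a new reading comes with each control period).
- arm.capture(name): name is "scene" or "side" or "wrist"; returns the picture (480x640x3 uint8, red, green, blue); there is no depth.
- arm.camera_params(name): a dict with "intrinsics" (3x3 intrinsics, pixels), "cam_to_world" (4x4, takes a point from camera to world coordinates). Camera axes: x right, y down, z forward; pixel columns grow to the right and rows downward; lengths in mm; the calibration is good to about 2 mm. A picture is of the moment at which its call begins: read the wrist's pose just before it. camera_params takes no time and is no camera call; for the wrist camera it gives the pose at the moment of the call.
- arm.hand_in(): hands the job in; it is judged then, once.
The state is a dict: "clock": time; "joint_pos": joint angles; "qvel": joint speeds; "joint_torque": joint torques, N m; "ee_pos": TCP position; "eef_rot": TCP orientation; "ft_force": force on the tool from outside, world axes, zero at the start; "ft_torque": the same for the moment, N m; "width": finger opening in mm; "grip_force": force on a finger pad.
Only numpy, scipy, OpenCV 4.12 (cv2) and the standard library are available. Lean on these libraries where they do the work, as an engineer would, in place of code of your own. Each camera call takes 0.05 s, during which the arm holds its last target. There are 200 camera calls.

## Task

Put the four wooden hand stamps back in the black rack, one to each felt-lined compartment, in order of size: the longest next to the ink pad, then shorter and shorter towards the ink bottle. Stand each one upright in the middle of its felt with its mount lying along the felt's long side (either way round), setting it down without dropping it or knocking any stamp over, and leave the ink pad and the bottle where they are.

Things in the scene. Friction and masses are not known exactly. Their poses are not given: they have to be found in the camera images.
- stamp_s_mid (a point): The shortest hand stamp, loose, upright on its rubber face: pale beech mount 34 mm long, 30 wide, 22 high, with a round darker wooden handle on its middle; 88 mm tall, about 35 g. Above the underside the handle is 16 mm thick from 22 to 44 mm, then a 26 mm grip up to 86 mm. Point: on the handle's axis, 44 mm above the underside; x along the mount's length, z up.
- stamp_m_mid (a point): The second shortest hand stamp, loose, upright on its rubber face: pale beech mount 48 mm long, 30 wide, 22 high, with a round darker wooden handle on its middle; 88 mm tall, about 40 g. Above the underside the handle is 16 mm thick from 22 to 44 mm, then a 26 mm grip up to 86 mm. Point: on the handle's axis, 44 mm above the underside; x along the mount's length, z up.
- stamp_l_mid (a point): The second longest hand stamp, loose, upright on its rubber face: pale beech mount 62 mm long, 30 wide, 22 high, with a round darker wooden handle on its middle; 88 mm tall, about 45 g. Above the underside the handle is 16 mm thick from 22 to 44 mm, then a 26 mm grip up to 86 mm. Point: on the handle's axis, 44 mm above the underside; x along the mount's length, z up.
- stamp_xl_mid (a point): The longest hand stamp, loose, upright on its rubber face: pale beech mount 76 mm long, 30 wide, 22 high, with a round darker wooden handle on its middle; 88 mm tall, about 50 g. Above the underside the handle is 16 mm thick from 22 to 44 mm, then a 26 mm grip up to 86 mm. Point: on the handle's axis, 44 mm above the underside; x along the mount's length, z up.
- felt_a_top (a point): Grey felt liner, 104 x 56 mm, in one of four like compartments of the fixed black rack, in a straight row 66 mm apart; a to d are in random order. Dividers 5 mm above the felt, 62 mm clear between; outer rim 8 mm above it. Point: centre of the felt's upper face, 7 mm above the desk; x along its long side (across the row), y along the row, z up.
- felt_b_top (a point): Grey felt liner, 104 x 56 mm, in one of four like compartments of the fixed black rack, in a straight row 66 mm apart; a to d are in random order. Dividers 5 mm above the felt, 62 mm clear between; outer rim 8 mm above it. Point: centre of the felt's upper face, 7 mm above the desk; x along its long side (across the row), y along the row, z up.
- felt_c_top (a point): Grey felt liner, 104 x 56 mm, in one of four like compartments of the fixed black rack, in a straight row 66 mm apart; a to d are in random order. Dividers 5 mm above the felt, 62 mm clear between; outer rim 8 mm above it. Point: centre of the felt's upper face, 7 mm above the desk; x along its long side (across the row), y along the row, z up.
- felt_d_top (a point): Grey felt liner, 104 x 56 mm, in one of four like compartments of the fixed black rack, in a straight row 66 mm apart; a to d are in random order. Dividers 5 mm above the felt, 62 mm clear between; outer rim 8 mm above it. Point: centre of the felt's upper face, 7 mm above the desk; x along its long side (across the row), y along the row, z up.
- ink_pad_mid (a point): The open ink pad, a flat steel case 108 x 70 x 20 mm with a dark inked surface, loose in the bay at one end of the rack (either end), 73 mm from the nearest felt's centre. Point: its centre, 10 mm above its underside; x along its long side, z up.
- ink_bottle_mid (a point): The ink refill bottle, white with a black cap, 36 mm in diameter, 72 mm tall, standing loose in the bay at the rack's other end. Point: its centre, half-way up; z up.
Things that resemble listed ones, but are neither listed nor needed, are in the scene too. What is shaped like the part that bears stamp_m_mid but pink is not meant. What is shaped like the part that bears stamp_l_mid but red is not meant.

How it is judged (in metres and radians):
At the end, for the whole second after the job is handed in: From ink pad to bottle stand the longest, second longest, second shortest and shortest stamp, each within 12 mm of its felt's centre, along it to 15 degrees, upright to 0.1 rad, released, at rest; ink pad and bottle within 15 mm of their start, the bottle upright to 0.15 rad (((horizontal distance between stamp_xl_mid and felt_a_top below 0.012 m and angle between the x axis of stamp_xl_mid and the x axis of felt_a_top, either way round below 0.26 rad and horizontal distance between ink_pad_mid and felt_a_top between 0.04 and 0.106 m and z of stamp_xl_mid in the frame of felt_a_top between 0.04 and 0.048 m) or (horizontal distance between stamp_xl_mid and felt_b_top below 0.012 m and angle between the x axis of stamp_xl_mid and the x axis of felt_b_top, either way round below 0.26 rad and horizontal distance between ink_pad_mid and felt_b_top between 0.04 and 0.106 m and z of stamp_xl_mid in the frame of felt_b_top between 0.04 and 0.048 m) or (horizontal distance between stamp_xl_mid and felt_c_top below 0.012 m and angle between the x axis of stamp_xl_mid and the x axis of felt_c_top, either way round below 0.26 rad and horizontal distance between ink_pad_mid and felt_c_top between 0.04 and 0.106 m and z of stamp_xl_mid in the frame of felt_c_top between 0.04 and 0.048 m) or (horizontal distance between stamp_xl_mid and felt_d_top below 0.012 m and angle between the x axis of stamp_xl_mid and the x axis of felt_d_top, either way round below 0.26 rad and horizontal distance between ink_pad_mid and felt_d_top between 0.04 and 0.106 m and z of stamp_xl_mid in the frame of felt_d_top between 0.04 and 0.048 m)) and angle between each of stamp_xl_mid, stamp_l_mid, stamp_m_mid, stamp_s_mid's own z axis and vertical below 0.1 rad and contact force between each of stamp_xl, stamp_l, stamp_m, stamp_s and the fingers below 0.05 N and linear speed of each of stamp_xl, stamp_l, stamp_m, stamp_s below 0.02 m/s and angular speed of each of stamp_xl, stamp_l, stamp_m, stamp_s below 0.2 rad/s and ((horizontal distance between stamp_l_mid and felt_a_top below 0.012 m and angle between the x axis of stamp_l_mid and the x axis of felt_a_top, either way round below 0.26 rad and horizontal distance between ink_pad_mid and felt_a_top between 0.106 and 0.172 m and z of stamp_l_mid in the frame of felt_a_top between 0.04 and 0.048 m) or (horizontal distance between stamp_l_mid and felt_b_top below 0.012 m and angle between the x axis of stamp_l_mid and the x axis of felt_b_top, either way round below 0.26 rad and horizontal distance between ink_pad_mid and felt_b_top between 0.106 and 0.172 m and z of stamp_l_mid in the frame of felt_b_top between 0.04 and 0.048 m) or (horizontal distance between stamp_l_mid and felt_c_top below 0.012 m and angle between the x axis of stamp_l_mid and the x axis of felt_c_top, either way round below 0.26 rad and horizontal distance between ink_pad_mid and felt_c_top between 0.106 and 0.172 m and z of stamp_l_mid in the frame of felt_c_top between 0.04 and 0.048 m) or (horizontal distance between stamp_l_mid and felt_d_top below 0.012 m and angle between the x axis of stamp_l_mid and the x axis of felt_d_top, either way round below 0.26 rad and horizontal distance between ink_pad_mid and felt_d_top between 0.106 and 0.172 m and z of stamp_l_mid in the frame of felt_d_top between 0.04 and 0.048 m)) and ((horizontal distance between stamp_m_mid and felt_a_top below 0.012 m and angle between the x axis of stamp_m_mid and the x axis of felt_a_top, either way round below 0.26 rad and horizontal distance between ink_pad_mid and felt_a_top between 0.172 and 0.238 m and z of stamp_m_mid in the frame of felt_a_top between 0.04 and 0.048 m) or (horizontal distance between stamp_m_mid and felt_b_top below 0.012 m and angle between the x axis of stamp_m_mid and the x axis of felt_b_top, either way round below 0.26 rad and horizontal distance between ink_pad_mid and felt_b_top between 0.172 and 0.238 m and z of stamp_m_mid in the frame of felt_b_top between 0.04 and 0.048 m) or (horizontal distance between stamp_m_mid and felt_c_top below 0.012 m and angle between the x axis of stamp_m_mid and the x axis of felt_c_top, either way round below 0.26 rad and horizontal distance between ink_pad_mid and felt_c_top between 0.172 and 0.238 m and z of stamp_m_mid in the frame of felt_c_top between 0.04 and 0.048 m) or (horizontal distance between stamp_m_mid and felt_d_top below 0.012 m and angle between the x axis of stamp_m_mid and the x axis of felt_d_top, either way round below 0.26 rad and horizontal distance between ink_pad_mid and felt_d_top between 0.172 and 0.238 m and z of stamp_m_mid in the frame of felt_d_top between 0.04 and 0.048 m)) and ((horizontal distance between stamp_s_mid and felt_a_top below 0.012 m and angle between the x axis of stamp_s_mid and the x axis of felt_a_top, either way round below 0.26 rad and horizontal distance between ink_pad_mid and felt_a_top between 0.238 and 0.304 m and z of stamp_s_mid in the frame of felt_a_top between 0.04 and 0.048 m) or (horizontal distance between stamp_s_mid and felt_b_top below 0.012 m and angle between the x axis of stamp_s_mid and the x axis of felt_b_top, either way round below 0.26 rad and horizontal distance between ink_pad_mid and felt_b_top between 0.238 and 0.304 m and z of stamp_s_mid in the frame of felt_b_top between 0.04 and 0.048 m) or (horizontal distance between stamp_s_mid and felt_c_top below 0.012 m and angle between the x axis of stamp_s_mid and the x axis of felt_c_top, either way round below 0.26 rad and horizontal distance between ink_pad_mid and felt_c_top between 0.238 and 0.304 m and z of stamp_s_mid in the frame of felt_c_top between 0.04 and 0.048 m) or (horizontal distance between stamp_s_mid and felt_d_top below 0.012 m and angle between the x axis of stamp_s_mid and the x axis of felt_d_top, either way round below 0.26 rad and horizontal distance between ink_pad_mid and felt_d_top between 0.238 and 0.304 m and z of stamp_s_mid in the frame of felt_d_top between 0.04 and 0.048 m)) and distance of each of ink_pad_mid, ink_bottle_mid from where it was at the start of the episode below 0.015 m and angle between ink_bottle_mid's own z axis and vertical below 0.15 rad); the robot touches nothing.
It fails at once if a stamp is knocked over (angle between any of stamp_s_mid, stamp_m_mid, stamp_l_mid, stamp_xl_mid's own z axis and vertical above 0.7 rad).
It fails at once if a stamp is dropped (falls free of the fingers faster than 0.6 m/s) ((linear speed of stamp_s above 0.6 m/s and contact force between stamp_s and the fingers below 0.02 N) or (linear speed of stamp_m above 0.6 m/s and contact force between stamp_m and the fingers below 0.02 N) or (linear speed of stamp_l above 0.6 m/s and contact force between stamp_l and the fingers below 0.02 N) or (linear speed of stamp_xl above 0.6 m/s and contact force between stamp_xl and the fingers below 0.02 N)).
It also fails if it takes over 96 s, if anything falls off the work surface, if the arm or the gripper's body presses on something with over 40 N, if the wrist force passes 120 N, or if a joint passes its speed limit or range.

## Working session

There is one attempt and no reset: what is moved stays moved. The work goes in short steps, Python scripts to look and compute and a tool call to move; the robot and the scene stay as the last step left them, time stands still between calls to the robot, and variables do not carry over. Pictures are saved under pics/ and viewed, at most 14 in all, crops included, and the job is handed in when it is done.

Besides the shell and the picture viewer there is one more tool, called after ">>>" as name(argument=value, ...) on one line, values as JSON. send_rows: Moves the arm, as the interface text tells. Its arguments: {"type":"object","properties":{"commands":{"type":"string"},"grip_force":{"type":"number"}},"required":["commands"]}

```bash
mkdir -p pics; python3 - <<'E'
from cell import arm
import cv2,numpy as np
np.set_printoptions(precision=3,suppress=True)
print(arm.grip_point_offset, arm.observe())
for n in("scene","side","wrist"):
    p=arm.camera_params(n);print(n,p)
    cv2.imwrite(f"pics/{n}0.png",arm.capture(n)[:,:,::-1])
E
```

```text
18.8 {'clock': 0.0, 'joint_pos': array([-8.366, 19.638, 87.377, -0.001, 73.075, -8.365]), 'qvel': array([ 0.072,  0.048,  0.012, -0.079, -0.045, -0.023]), 'joint_torque': array([  0.001, -43.125, -24.422,   0.072,   0.056,  -0.   ]), 'ee_pos': array([524.594,   0.069, 226.037]), 'eef_rot': array([[ 0.   ,  1.   , -0.002],
       [ 1.   , -0.   ,  0.   ],
       [ 0.   , -0.002, -1.   ]]), 'ft_force': array([-0.634,  0.101,  0.136]), 'ft_torque': array([0.004, 0.002, 0.03 ]), 'grip_force': 0.0, 'width': 91.81842517303849}
scene {'intrinsics': array([[519.719,   0.   , 317.583],
       [  0.   , 519.719, 234.866],
       [  0.   ,   0.   ,   1.   ]]), 'cam_to_world': array([[  -0.064,    0.58 ,   -0.812, 1152.717],
       [   0.998,    0.023,   -0.062,   33.73 ],
       [  -0.017,   -0.814,   -0.581,  536.325],
       [   0.   ,    0.   ,    0.   ,    1.   ]])}
side {'intrinsics': array([[497.983,   0.   , 321.155],
       [  0.   , 497.983, 228.667],
       [  0.   ,   0.   ,   1.   ]]), 'cam_to_world': array([[   0.918,   -0.247,    0.309,  270.814],
       [  -0.395,   -0.555,    0.732, -572.497],
       [  -0.009,   -0.795,   -0.607,  526.279],
       [   0.   ,    0.   ,    0.   ,    1.   ]])}
wrist {'intrinsics': array([[387.571,   0.   , 324.247],
       [  0.   , 387.571, 242.269],
       [  0.   ,   0.   ,   1.   ]]), 'cam_to_world': array([[  1.   ,   0.001,  -0.002, 525.55 ],
       [  0.   ,  -0.951,  -0.31 ,  84.445],
       [ -0.002,   0.31 ,  -0.951, 383.159],
       [  0.   ,   0.   ,   0.   ,   1.   ]])}
```

View pics/scene0.png

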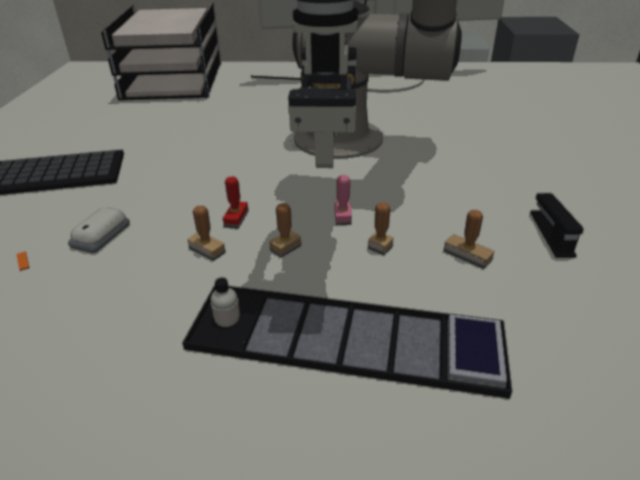

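View pics/side0.png

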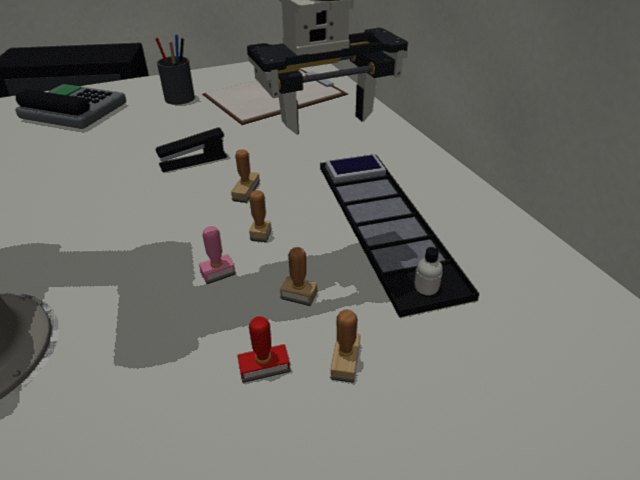

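In the scene view the tan-on-beech candidates are at (206,232), (286,230), (381,228) and (470,238). The red one (235,202) and the pink one (343,200) are decoys. The ink pad is at (478,347), on the +y side, the bottle at (225,303), and the felts lie between them. Next I'll measure positions and look at the wrist view.

```bash
cat > h.py <<'E'
from cell import arm
import cv2,numpy as np
np.set_printoptions(precision=1,suppress=True)
def ray(P,uv,z):
    """pixels -> world points on plane z"""
    K,T=P["intrinsics"],P["cam_to_world"]
    uv=np.atleast_2d(np.float64(uv)); d=np.c_[uv,np.ones(len(uv))]@np.linalg.inv(K).T@T[:3,:3].T
    return T[:3,3]+d*((z-T[2,3])/d[:,2:])
def blobs(m,amin):
    m=cv2.morphologyEx(m.astype(np.uint8)*255,cv2.MORPH_CLOSE,np.ones((3,3)))
    return [c for c in cv2.findContours(m,cv2.RETR_EXTERNAL,cv2.CHAIN_APPROX_NONE)[0] if cv2.contourArea(c)>amin]
E
python3 - <<'E'
from h import *
for n in("scene","side","wrist"):
    P=arm.camera_params(n);im=cv2.imread(f"pics/{n}0.png");hsv=cv2.cvtColor(im,cv2.COLOR_BGR2HSV)
    H,S,V=[hsv[:,:,i].astype(int) for i in range(3)]
    for c in blobs((H>5)&(H<28)&(S>75)&(V>40),80):
        x,y,w,h=cv2.boundingRect(c)
        print(n,(x,y,w,h),cv2.contourArea(c),"top",ray(P,[x+w/2,y+3],84)[0])
        mid=(x+w//2,y+h//3); lo=(x+w//2,y+h-8); print(hsv[mid[1],mid[0]],hsv[lo[1],lo[0]])
E
```

```text
scene (16, 251, 13, 19) 160.0 top [ 585.  -438.7   84. ]
[ 12 205 159] [ 12 202 160]
scene (446, 210, 47, 55) 834.0 top [451.3 221.4  84. ]
[ 14 136  58] [13 24 74]
scene (189, 206, 35, 51) 704.0 top [ 455.3 -199.3   84. ]
[ 13 132  58] [ 17  83 102]
scene (270, 204, 30, 49) 713.5 top [444.6 -72.4  84. ]
[ 13 133  65] [ 17 101  86]
scene (370, 202, 22, 49) 541.0 top [432.7  83.1  84. ]
[ 12 130  63] [ 17 102 113]
side (331, 310, 29, 69) 1380.0 top [ 457.  -203.7   84. ]
[ 12 169  62] [ 17 108 113]
side (281, 247, 36, 56) 938.5 top [448.8 -71.5  84. ]
[ 13 166  57] [20 29 80]
side (232, 150, 38, 89) 1273.0 top [468.9 222.5  84. ]
[ 18 108 134] [ 18 121  99]
side (203, 94, 78, 30) 104.5 top [526.2 480.2  84. ]
[ 12  17 151] [ 13  20 152]
side (278, 57, 63, 17) 236.0 top [756.9 644.3  84. ]
[ 19 143  57] [18 86 77]
wrist (307, 418, 333, 20) 4525.5 top [ 667.7 -192.4   84. ]
[30 23 77] [ 21 179  81]
wrist (240, 387, 42, 51) 1296.5 top [ 466.5 -157.2   84. ]
[ 14 161  79] [ 14 163 128]
wrist (103, 338, 37, 67) 1107.0 top [ 345.4 -105.2   84. ]
[105  10  50] [ 23 203  74]
wrist (509, 337, 37, 68) 1091.0 top [ 704.8 -103.7   84. ]
[90 19 54] [ 20 164  76]
wrist (220, 254, 54, 69) 2059.0 top [461.6 -25.8  84. ]
[ 21 181 110] [ 37  11 205]
wrist (190, 90, 62, 50) 1827.0 top [450.6 100.2  84. ]
[ 13 166  83] [ 20 105 202]
```

View pics/wrist0.png

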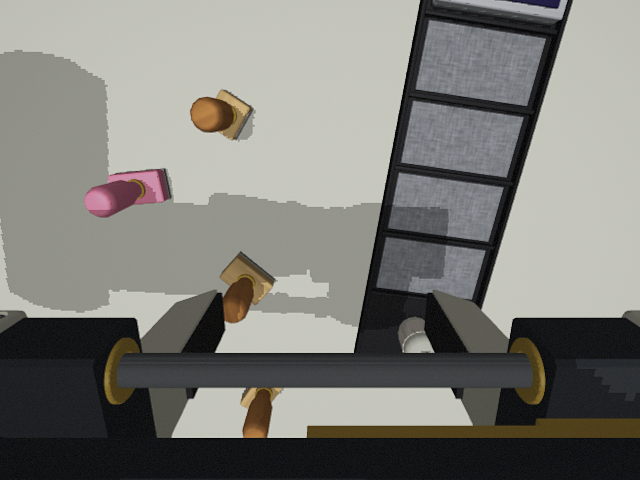

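In the wrist view, S (mount 234,115) and M (247,278) are beech and the pink decoy is at (140,187). All four felts are fully visible, at x 375–550, so I'll measure them from this picture.

```bash
cat >> h.py <<'E'
def stamp(im,P,near=None):
    """beech mounts + handle tops in an image from above; prints per blob"""
    hsv=cv2.cvtColor(im,cv2.COLOR_BGR2HSV);H,S,V=[hsv[:,:,i].astype(int) for i in range(3)]
    for c in blobs((H>5)&(H<28)&(S>60)&(V>60),600):
        pale=np.zeros(H.shape,np.uint8);cv2.drawContours(pale,[c],-1,1,-1)
        full=pale.copy();pale[(H<16)|(S>150)]=0
        pts=np.argwhere(cv2.morphologyEx(pale,cv2.MORPH_OPEN,np.ones((3,3))))[:,::-1]
        if len(pts)<50: continue
        w=ray(P,pts,22)[:,:2].astype(np.float32)
        (cx,cy),(a,b),ang=cv2.minAreaRect(w)
        if a<b: a,b,ang=b,a,ang+90
        dk=np.argwhere((full>0)&(H<16)).mean(0)[::-1] if ((full>0)&(H<16)).any() else None
        print(cv2.boundingRect(c),"mount c",np.array([cx,cy]),"LxW %.1f %.1f ang %.1f"%(a,b,(ang+90)%180-90),"handle",ray(P,dk,70)[0] if dk is not None else None)
E
python3 - <<'E'
from h import *
P=arm.camera_params("wrist");im=cv2.imread("pics/wrist0.png")
stamp(im,P)
hsv=cv2.cvtColor(im,cv2.COLOR_BGR2HSV)
g=(hsv[:,:,2]>72)&(hsv[:,:,2]<190);print(hsv[60,480],hsv[250,410],hsv[110,405],hsv[95,470])
for V0 in(50,70):
  m=cv2.morphologyEx((hsv[:,:,2]>V0).astype(np.uint8),cv2.MORPH_OPEN,np.ones((3,3)))
  m[:,:365]=0;m[:,560:]=0
  for c in cv2.findContours(m,cv2.RETR_LIST,cv2.CHAIN_APPROX_NONE)[0]:
    if 3000<cv2.contourArea(c)<20000:
        w=ray(P,c[:,0],7)[:,:2].astype(np.float32);(x,y),s,a=cv2.minAreaRect(w)
        print(V0,cv2.boundingRect(c),x,y,s,a)
E
```

```text
(240, 387, 42, 51) mount c [ 452.5 -212.4] LxW 52.0 23.7 ang 21.0 handle [ 459.2 -199.2   70. ]
(220, 254, 54, 69) mount c [446.6 -73.3] LxW 48.1 34.8 ang -42.3 handle [447.3 -72.4  70. ]
(190, 90, 62, 50) mount c [439.1  85.5] LxW 34.3 30.4 ang 58.0 handle [438.6  85.4  70. ]
[111  14 130] [110  15 104] [132  35  36] [109  15 132]
50 (365, 338, 195, 100) 691.2386474609375 -218.7513427734375 (239.78594970703125, 138.0914306640625) 0.10772763937711716
50 (388, 172, 115, 70) 643.9072265625 -1.8199577331542969 (57.278133392333984, 104.92790222167969) 82.14161682128906
50 (401, 100, 122, 78) 653.0932006835938 63.38780212402344 (57.08910369873047, 105.21097564697266) 81.97294616699219
50 (376, 43, 184, 310) 724.9029541015625 -27.00628662109375 (275.16204833984375, 207.29904174804688) 51.2922248840332
50 (416, 20, 130, 86) 662.2288818359375 128.56993103027344 (56.98011016845703, 104.98316955566406) 82.02162170410156
50 (365, 0, 55, 291) 586.8491821289062 44.04142761230469 (45.88733673095703, 269.6260986328125) 1.878730297088623
70 (365, 387, 195, 51) 691.8248901367188 -251.2628173828125 (238.7354736328125, 73.06640625) 0.1077248826622963
70 (389, 173, 114, 69) 643.963623046875 -1.7992973327636719 (56.536380767822266, 104.74534606933594) 81.82767486572266
70 (401, 101, 122, 76) 653.0650024414062 63.36122512817383 (56.46872329711914, 104.46598052978516) 81.98804473876953
70 (377, 44, 183, 309) 725.2249145507812 -27.1241455078125 (273.98876953125, 206.61376953125) 51.317161560058594
70 (416, 20, 130, 86) 662.2008666992188 128.5340118408203 (56.3995361328125, 104.5836181640625) 82.01931762695312
70 (365, 0, 55, 290) 586.830078125 44.62348937988281 (45.88733673095703, 268.46142578125) 1.878730297088623
```

>>> send_rows(commands="1 41 -15 0 0 0 0; 1 82 -30 0 0 0 0; 1 123 -45 0 0 0 0; 1 164 -60 0 0 0 0; 1 205 -75 0 0 0 0", grip_force=15)

```text
clock: 0.57
ee_pos: [452.4, 197.1, 226.6]
eef_rot: [[0.001, 1.0, -0.0], [1.0, -0.001, -0.0], [-0.0, -0.0, -1.0]]
ft_force: [0.6, 0.9, 0.0]
width: 91.7
grip_force: 0.0
```

>>> send_rows(commands="1 10 0 0 0 0 0; 1 10 0 0 0 0 0; 1 10 0 0 0 0 0")

```text
clock: 0.82
ee_pos: [453.5, 205.7, 226.5]
eef_rot: [[-0.002, 1.0, -0.0], [1.0, 0.002, -0.001], [-0.001, -0.0, -1.0]]
ft_force: [0.1, 0.0, 0.2]
width: 91.9
grip_force: 0.0
```

```bash
python3 - <<'E'
from h import *
s=arm.observe();print(s["ee_pos"],s["clock"],s["joint_pos"]);P=arm.camera_params("wrist");im=arm.capture("wrist")[:,:,::-1].copy();cv2.imwrite("pics/w1.png",im);stamp(im,P)
E
```

```text
[453.5 205.7 226.5] 0.8167 [15.6 16.8 91.5 -0.  71.8 15.5]
(294, 416, 346, 22) mount c [432.5 -56.1] LxW 36.3 17.9 ang 50.5 handle [442.2  -1.3  70. ]
(104, 338, 31, 66) mount c [212.4  12. ] LxW 16.9 5.3 ang 74.6 handle None
(290, 297, 38, 56) mount c [437.7  89.8] LxW 38.5 31.9 ang 56.5 handle [437.5  95.6  70. ]
(290, 141, 71, 82) mount c [453.8 230.6] LxW 75.4 30.0 ang 52.9 handle [454.1 230.2  70. ]
```

View pics/w1.png

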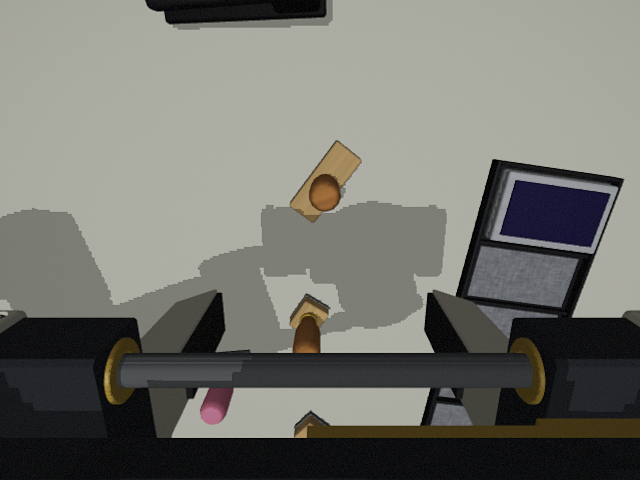

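The picture shows the XL stamp (mount at 325,180; 75×30 mm measured) well clear, with the ink pad at (555,207) beside the first felt. Now picking it up.

>>> send_rows(commands="1 5 0.5 12 0 0 -7; 1 10 0.5 24 0 0 -14; 1 15 0.5 36 0 0 -21; 1 20 0.5 48 0 0 -28; 1 25 0.5 60 0 0 -35")

```text
clock: 1.28
ee_pos: [454.8, 228.9, 166.0]
eef_rot: [[-0.576, 0.817, 0.0], [0.817, 0.576, -0.0], [-0.0, -0.0, -1.0]]
ft_force: [-0.4, 1.3, -0.1]
width: 91.6
grip_force: 0.0
```

>>> send_rows(commands="1 0 0 0 0 0 -7; 1 0 0 0 0 0 -14; 1 0 0 0 0 0 -18; 1 0 0 0 0 0 -18")

```text
clock: 1.62
ee_pos: [454.8, 228.9, 166.5]
eef_rot: [[-0.799, 0.602, -0.0], [0.602, 0.799, -0.001], [-0.0, -0.001, -1.0]]
ft_force: [0.3, -0.3, 0.5]
width: 92.1
grip_force: 0.0
```

```bash
python3 - <<'E'
from h import *
s=arm.observe();print(s["ee_pos"],s["eef_rot"],s["clock"]);P=arm.camera_params("wrist");im=arm.capture("wrist")[:,:,::-1].copy();cv2.imwrite("pics/w2.png",im);stamp(im,P)
E
```

```text
[454.8 228.9 166.5] [[-0.8  0.6 -0. ]
 [ 0.6  0.8 -0. ]
 [-0.  -0.  -1. ]] 1.6167
(140, 283, 63, 56) mount c [426.5  95.1] LxW 40.2 17.3 ang 72.5 handle [426.3  94.5  70. ]
(278, 203, 94, 62) mount c [452.5 231. ] LxW 75.0 30.8 ang 53.0 handle [453.3 230.4  70. ]
```

>>> send_rows(commands="1 2 0.5 30 0 0 0; 1 2 0.5 60 0 0 0; 1 2 0.5 90 0 0 0; 1 2 0.5 120 0 0 0; 1 2 0.5 120 0 0 0")

```text
clock: 2.08
ee_pos: [449.7, 230.1, 42.1]
eef_rot: [[-0.796, 0.605, -0.009], [0.605, 0.796, -0.003], [0.005, -0.008, -1.0]]
ft_force: [-0.8, 0.0, -0.3]
width: 91.9
grip_force: 0.0
```

>>> send_rows(commands="0 0 0 0 0 0 0; 0 0 0 0 0 0 0; 0 0 0 0 0 0 0; 0 0 0 0 0 0 0; 0 0 0 0 0 0 0", grip_force=15)

```text
clock: 2.5
ee_pos: [453.5, 232.5, 48.1]
eef_rot: [[-0.798, 0.602, 0.003], [0.602, 0.798, 0.001], [-0.002, 0.002, -1.0]]
ft_force: [-0.4, 0.0, -0.1]
width: 63.2
grip_force: 0.0
```

>>> send_rows(commands="0 0 0 0 0 0 0; 0 0 0 0 0 0 0; 0 0 0 0 0 0 0")

```text
clock: 2.75
ee_pos: [452.8, 232.4, 47.0]
eef_rot: [[-0.799, 0.602, 0.001], [0.602, 0.799, 0.0], [-0.0, 0.0, -1.0]]
ft_force: [-0.2, 0.1, 0.5]
width: 43.1
grip_force: 0.0
```

>>> send_rows(commands="0 0 0 0 0 0 0; 0 0 0 0 0 0 0; 0 0 0 0 0 0 0; 0 0 0 0 0 0 0; 0 0 0 0 0 0 0")

```text
clock: 3.17
ee_pos: [452.6, 232.3, 46.7]
eef_rot: [[-0.799, 0.602, -0.0], [0.602, 0.799, -0.0], [0.0, -0.0, -1.0]]
ft_force: [-0.3, -0.2, 0.3]
width: 25.5
grip_force: 15.0
```

>>> send_rows(commands="0 0 0 -2 0 0 0; 0 0 0 -8 0 0 0; 0 0 0 -20 0 0 0; 0 0 0 -35 0 0 0; 0 0 0 -50 0 0 0")

```text
clock: 3.58
ee_pos: [452.5, 232.2, 97.5]
eef_rot: [[-0.799, 0.602, -0.0], [0.602, 0.799, -0.0], [0.0, -0.0, -1.0]]
ft_force: [0.8, 0.3, -0.4]
width: 25.8
grip_force: 15.0
```

```bash
python3 - <<'E'
from h import *
s=arm.observe();print(s["ee_pos"],s["width"],s["grip_force"],s["clock"]);P=arm.camera_params("side");im=arm.capture("side")[:,:,::-1].copy();cv2.imwrite("pics/s2.png",im[90:330,150:470].repeat(2,0).repeat(2,1))
E
```

```text
[452.5 232.2  97.5] 25.835180648693886 14.999915063381195 3.5833
```

View pics/s2.png

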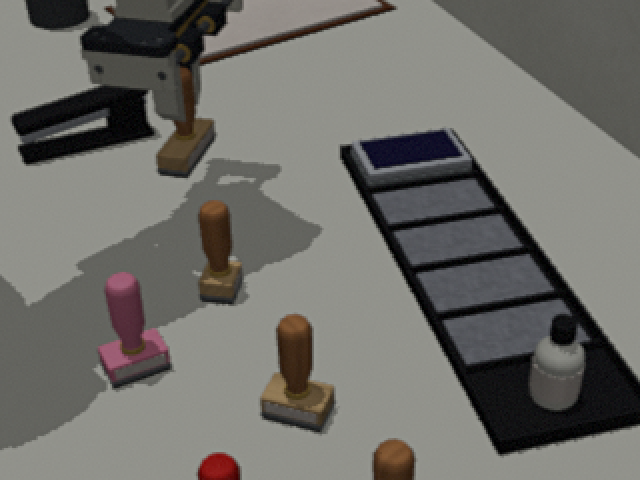

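XL is held upright and lifted off the desk, clear of everything. Now carrying it to the felt beside the pad.

>>> send_rows(commands="0 -20 4 0 0 0 7; 0 -50 9 0 0 0 14; 0 -85 16 0 0 0 21; 0 -120 22 0 0 0 28; 0 -150 28 0 0 0 35")

```text
clock: 4.05
ee_pos: [591.0, 163.2, 96.8]
eef_rot: [[-0.303, 0.953, 0.001], [0.953, 0.303, -0.0], [-0.0, 0.001, -1.0]]
ft_force: [-0.5, -0.1, 0.4]
width: 25.3
grip_force: 15.0
```

>>> send_rows(commands="0 0 0 0 0 0 7; 0 0 0 0 0 0 14; 0 0 0 0 0 0 21; 0 0 0 0 0 0 26; 0 0 0 0 0 0 26")

```text
clock: 4.47
ee_pos: [589.3, 164.2, 96.5]
eef_rot: [[0.142, 0.99, -0.0], [0.99, -0.142, -0.0], [-0.0, -0.0, -1.0]]
ft_force: [-0.2, -0.4, -0.2]
width: 25.6
grip_force: 15.0
```

```bash
cat >> h.py <<'E'
def go(x,y,z=None,ang=None,off=(0,0)):
    """shift in tool axes & turn about tool z to bring TCP to x,y,z with tool y at ang deg"""
    s=arm.observe();R=s["eef_rot"];p=s["ee_pos"];d=np.array([x,y,p[2] if z is None else z])-p
    a=np.degrees(np.arctan2(R[1,1],R[0,1]))
    print("t",round(s["clock"],2),"at",p,"shift",R.T@d,"tool y ang %.1f turn %s"%(a,None if ang is None else round(-(((ang-a)+90)%180-90),1)),"w",round(s["width"],1))
E
python3 -c "
from h import *
go(662.2,128.5,54.2,-8)"
```

```text
t 4.47 at [589.3 164.2  96.5] shift [-25.   77.3  42.3] tool y ang -8.2 turn -0.2 w 25.6
```

>>> send_rows(commands="0 -5 15 0 0 0 0; 0 -12 37 0 0 0 0; 0 -18 58 0 0 0 0; 0 -23.5 77.5 0 0 0 0; 0 -23.5 77.5 0 0 0 0")

```text
clock: 4.88
ee_pos: [665.6, 128.3, 96.5]
eef_rot: [[0.138, 0.99, 0.003], [0.99, -0.138, -0.001], [-0.0, 0.003, -1.0]]
ft_force: [-1.2, -0.7, -0.9]
width: 25.6
grip_force: 15.0
```

>>> send_rows(commands="0 0 0 8 0 0 0; 0 0 0 18 0 0 0; 0 0 0 28 0 0 0; 0 0 0 34 0 0 0; 0 0 0 36 0 0 0")

```text
clock: 5.3
ee_pos: [661.1, 130.7, 58.6]
eef_rot: [[0.138, 0.99, -0.004], [0.99, -0.138, -0.0], [-0.001, -0.004, -1.0]]
ft_force: [0.4, 0.6, -0.1]
width: 25.8
grip_force: 15.0
```

```bash
python3 - <<'E'
from h import *
go(662.2,128.5,54.2,-8)
im=arm.capture("side")[:,:,::-1].copy();cv2.imwrite("pics/s3.png",im[100:260,250:450].repeat(3,0).repeat(3,1))
E
```

```text
t 5.3 at [661.1 130.7  58.6] shift [-2.   1.4  4.4] tool y ang -7.9 turn 0.1 w 25.8
```

View pics/s3.png

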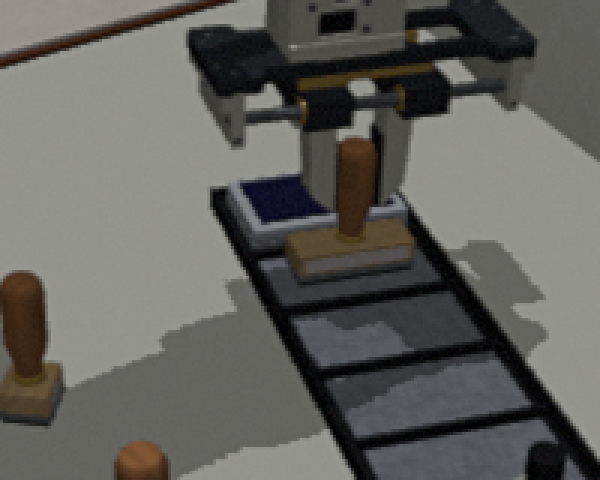

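XL hangs upright just above the first felt and is aligned with it. Lowering it gently.

>>> send_rows(commands="0 0 0 1 0 0 0; 0 0 0 2.5 0 0 0; 0 0 0 4 0 0 0; 0 0 0 5 0 0 0; 0 0 0 5 0 0 0")

```text
clock: 5.77
ee_pos: [662.8, 130.3, 55.7]
eef_rot: [[0.139, 0.99, 0.0], [0.99, -0.139, -0.0], [0.0, 0.0, -1.0]]
ft_force: [-0.0, 0.6, -0.1]
width: 25.9
grip_force: 15.0
```

>>> send_rows(commands="0 0 0 0.5 0 0 0; 0 0 0 1 0 0 0; 0 0 0 1.5 0 0 0; 0 0 0 1.8 0 0 0; 0 0 0 1.8 0 0 0")

```text
clock: 6.18
ee_pos: [662.8, 130.3, 53.9]
eef_rot: [[0.139, 0.99, 0.0], [0.99, -0.139, -0.0], [-0.0, 0.0, -1.0]]
ft_force: [-0.4, -0.1, 0.5]
width: 25.9
grip_force: 15.0
```

>>> send_rows(commands="0.32 0 0 0 0 0 0; 0.4 0 0 0 0 0 0; 0.6 0 0 0 0 0 0; 1 0 0 0 0 0 0; 1 0 0 0 0 0 0")

```text
clock: 6.6
ee_pos: [662.8, 130.3, 54.0]
eef_rot: [[0.139, 0.99, 0.0], [0.99, -0.139, -0.0], [0.0, 0.0, -1.0]]
ft_force: [0.1, -1.1, 0.0]
width: 51.5
grip_force: 0.0
```

>>> send_rows(commands="1 0 0 0 0 0 0; 1 0 0 0 0 0 0; 1 0 0 0 0 0 0; 1 0 0 0 0 0 0; 1 0 0 -5 0 0 0")

```text
clock: 7.02
ee_pos: [662.1, 130.2, 58.0]
eef_rot: [[0.139, 0.99, -0.002], [0.99, -0.139, -0.0], [-0.0, -0.002, -1.0]]
ft_force: [0.1, -0.1, -0.4]
width: 84.7
grip_force: 0.0
```

>>> send_rows(commands="1 0 0 -15 0 0 0; 1 0 0 -40 0 0 0; 1 0 0 -70 0 0 0; 1 0 0 -95 0 0 0; 1 0 0 -110 0 0 0")

```text
clock: 7.43
ee_pos: [663.9, 130.4, 173.0]
eef_rot: [[0.139, 0.99, 0.005], [0.99, -0.139, 0.0], [0.001, 0.005, -1.0]]
ft_force: [1.8, 1.2, 0.4]
width: 91.8
grip_force: 0.0
```

```bash
python3 - <<'E'
from h import *
P=arm.camera_params("wrist");im=arm.capture("wrist")[:,:,::-1].copy();stamp(im,P)
go(438.5,85.5,170,57)
E
```

```text
(104, 338, 36, 66) mount c [441.4  10. ] LxW 15.0 4.6 ang 72.3 handle None
(38, 280, 68, 38) mount c [445.5  94. ] LxW 33.2 31.8 ang 49.8 handle [464.9 104.1  70. ]
(275, 208, 95, 64) mount c [663.  128.2] LxW 76.9 31.7 ang -8.1 handle [662.9 126.8  70. ]
t 7.48 at [664.9 130.5 175.5] shift [ -76.1 -218.     3.5] tool y ang -8.0 turn -65.0 w 91.6
```

>>> send_rows(commands="1 -9 -26 0 0 0 -7; 1 -20 -60 0 0 0 -14; 1 -33 -98 0 0 0 -21; 1 -45 -135 0 0 0 -28; 1 -55 -165 0 0 0 -35")

```text
clock: 7.9
ee_pos: [488.6, 98.5, 168.4]
eef_rot: [[-0.459, 0.888, -0.002], [0.888, 0.459, -0.0], [0.001, -0.002, -1.0]]
ft_force: [-0.1, -0.3, 1.1]
width: 91.5
grip_force: 0.0
```

>>> send_rows(commands="1 0 0 0 0 0 -7; 1 0 0 0 0 0 -14; 1 0 0 0 0 0 -21; 1 0 0 0 0 0 -28; 1 0 0 0 0 0 -30")

```text
clock: 8.32
ee_pos: [491.5, 98.8, 168.8]
eef_rot: [[-0.842, 0.539, -0.0], [0.539, 0.842, -0.0], [-0.0, -0.0, -1.0]]
ft_force: [-0.6, 0.0, 0.3]
width: 91.8
grip_force: 0.0
```

```bash
python3 - <<'E'
from h import *
P=arm.camera_params("wrist");im=arm.capture("wrist")[:,:,::-1].copy();stamp(im,P)
go(438.5,85.5,170,57)
E
```

```text
(104, 338, 35, 66) mount c [ 507.3 -151.8] LxW 15.1 4.6 ang -42.4 handle None
(65, 254, 83, 64) mount c [444.4 -70.7] LxW 52.1 33.9 ang -42.2 handle [441.6 -62.9  70. ]
(242, 157, 54, 53) mount c [437.2  86.6] LxW 34.1 29.6 ang 57.4 handle [437.2  85.8  70. ]
t 8.37 at [491.5  98.8 168.8] shift [ 37.4 -39.8  -1.2] tool y ang 57.3 turn 0.3 w 91.9
```

XL stands within 1 mm of its felt's centre. S is confirmed (34×30 at 57°). Next I pick S.

>>> send_rows(commands="1 10 -10 0 0 0 0; 1 20 -20 0 0 0 0; 1 30 -30 0 0 0 0; 1 38.5 -40 0 0 0 0; 1 38.5 -40 0 0 0 0")

```text
clock: 8.78
ee_pos: [435.4, 86.0, 168.7]
eef_rot: [[-0.838, 0.546, -0.002], [0.546, 0.838, -0.0], [0.002, -0.001, -1.0]]
ft_force: [0.2, 0.1, 0.4]
width: 91.6
grip_force: 0.0
```

>>> send_rows(commands="1 0 0 25 0 0 0; 1 0 0 55 0 0 0; 1 0 0 85 0 0 0; 1 0 0 108 0 0 0; 1 0 0 122 0 0 0")

```text
clock: 9.2
ee_pos: [437.0, 86.3, 44.6]
eef_rot: [[-0.838, 0.546, -0.002], [0.546, 0.838, -0.0], [0.002, -0.001, -1.0]]
ft_force: [-0.2, -0.3, -0.1]
width: 91.9
grip_force: 0.0
```

>>> send_rows(commands="0.6 0 0 0 0 0 0; 0.4 0 0 0 0 0 0; 0 0 0 0 0 0 0; 0 0 0 0 0 0 0; 0 0 0 0 0 0 0")

```text
clock: 9.62
ee_pos: [438.5, 86.3, 48.0]
eef_rot: [[-0.839, 0.545, 0.002], [0.545, 0.839, 0.0], [-0.002, 0.001, -1.0]]
ft_force: [-0.9, 0.3, 0.8]
width: 63.0
grip_force: 0.0
```

>>> send_rows(commands="0 0 0 0 0 0 0; 0 0 0 0 0 0 0; 0 0 0 0 0 0 0; 0 0 0 0 0 0 0; 0 0 0 0 0 0 0")

```text
clock: 10.03
ee_pos: [437.7, 86.2, 47.0]
eef_rot: [[-0.839, 0.545, 0.0], [0.545, 0.839, -0.0], [-0.0, 0.0, -1.0]]
ft_force: [1.0, -0.3, -0.1]
width: 29.7
grip_force: 0.0
```

>>> send_rows(commands="0 0 0 0 0 0 0; 0 0 0 0 0 0 0; 0 0 0 0 0 0 0")

```text
clock: 10.28
ee_pos: [437.6, 86.2, 46.9]
eef_rot: [[-0.839, 0.545, -0.0], [0.545, 0.839, -0.0], [0.0, -0.0, -1.0]]
ft_force: [-0.0, 0.2, -1.2]
width: 26.0
grip_force: 15.0
```

>>> send_rows(commands="0 0 0 -5 0 0 0; 0 0 0 -16 0 0 0; 0 0 0 -30 0 0 0; 0 0 0 -43 0 0 0; 0 0 0 -50 0 0 0")

```text
clock: 10.7
ee_pos: [438.3, 86.3, 98.4]
eef_rot: [[-0.839, 0.545, 0.002], [0.545, 0.839, 0.0], [-0.002, 0.001, -1.0]]
ft_force: [-0.3, 0.1, -0.5]
width: 25.9
grip_force: 15.0
```

>>> send_rows(commands="0 -20 -2 0 0 0 7; 0 -50 -4 0 0 0 14; 0 -85 -7 0 0 0 21; 0 -120 -10 0 0 0 28; 0 -145 -12 0 0 0 35")

```text
clock: 11.12
ee_pos: [554.8, -4.7, 97.2]
eef_rot: [[-0.368, 0.93, 0.002], [0.93, 0.368, -0.001], [-0.001, 0.001, -1.0]]
ft_force: [-0.1, 0.2, 0.0]
width: 25.4
grip_force: 15.0
```

>>> send_rows(commands="0 0 0 0 0 0 7; 0 0 0 0 0 0 14; 0 0 0 0 0 0 21; 0 0 0 0 0 0 28; 0 0 0 0 0 0 30.4")

```text
clock: 11.53
ee_pos: [552.6, -2.9, 96.8]
eef_rot: [[0.153, 0.988, -0.0], [0.988, -0.153, 0.0], [0.0, -0.0, -1.0]]
ft_force: [-0.3, 0.7, -0.9]
width: 25.7
grip_force: 15.0
```

```bash
python3 -c "
from h import *
go(634.8,-67,53.9,-8.2)"
```

```text
t 11.53 at [552.6  -2.9  96.8] shift [-50.8  91.1  42.8] tool y ang -8.8 turn -0.6 w 25.7
```

>>> send_rows(commands="0 -10 18 0 0 0 0; 0 -24 43 0 0 0 0; 0 -38 68 0 0 0 0; 0 -48 86 0 0 0 -0.5; 0 -51 91 0 0 0 -0.5")

```text
clock: 11.95
ee_pos: [637.3, -68.7, 96.7]
eef_rot: [[0.139, 0.99, 0.002], [0.99, -0.139, -0.001], [-0.001, 0.002, -1.0]]
ft_force: [-1.1, -0.1, 0.5]
width: 25.3
grip_force: 15.0
```

>>> send_rows(commands="0 0 0 8 0 0 0; 0 0 0 18 0 0 0; 0 0 0 28 0 0 0; 0 0 0 34 0 0 0; 0 0 0 36 0 0 0")

```text
clock: 12.37
ee_pos: [633.6, -65.5, 58.9]
eef_rot: [[0.137, 0.991, -0.004], [0.991, -0.137, 0.001], [0.0, -0.004, -1.0]]
ft_force: [-0.0, 0.2, -0.3]
width: 25.7
grip_force: 15.0
```

>>> send_rows(commands="0 0 0 1 0 0 0; 0 0 0 2 0 0 0; 0 0 0 3 0 0 0; 0 0 0 4 0 0 0; 0 0 0 4 0 0 0")

```text
clock: 12.78
ee_pos: [635.4, -66.6, 57.1]
eef_rot: [[0.137, 0.991, 0.0], [0.991, -0.137, -0.0], [-0.0, 0.0, -1.0]]
ft_force: [0.4, -0.7, -0.3]
width: 25.9
grip_force: 15.0
```

```bash
python3 -c "
from h import *
go(634.8,-67,53.9,-8.2)"
```

```text
t 12.78 at [635.4 -66.6  57.1] shift [-0.5 -0.5  3.2] tool y ang -7.9 turn 0.3 w 25.9
```

>>> send_rows(commands="0 -0.5 -0.5 1 0 0 0; 0 -0.5 -0.5 2 0 0 0; 0 -0.5 -0.5 2.8 0 0 0; 0 -0.5 -0.5 3.2 0 0 0; 0 -0.5 -0.5 3.2 0 0 0")

```text
clock: 13.2
ee_pos: [634.7, -67.0, 53.9]
eef_rot: [[0.137, 0.991, 0.0], [0.991, -0.137, -0.0], [-0.0, 0.0, -1.0]]
ft_force: [-0.5, -0.2, 1.4]
width: 25.9
grip_force: 15.0
```

>>> send_rows(commands="0.32 0 0 0 0 0 0; 0.4 0 0 0 0 0 0; 0.6 0 0 0 0 0 0; 1 0 0 0 0 0 0; 1 0 0 0 0 0 0")

```text
clock: 13.62
ee_pos: [634.7, -67.0, 53.7]
eef_rot: [[0.137, 0.991, 0.0], [0.991, -0.137, 0.0], [0.0, 0.0, -1.0]]
ft_force: [-0.3, 0.7, -0.2]
width: 51.5
grip_force: 0.0
```

>>> send_rows(commands="1 0 0 0 0 0 0; 1 0 0 0 0 0 0; 1 0 0 0 0 0 0; 1 0 0 0 0 0 0; 1 0 0 -5 0 0 0")

```text
clock: 14.03
ee_pos: [634.1, -66.8, 57.9]
eef_rot: [[0.137, 0.991, -0.002], [0.991, -0.137, 0.0], [0.0, -0.002, -1.0]]
ft_force: [0.1, 0.9, -0.8]
width: 84.9
grip_force: 0.0
```

>>> send_rows(commands="1 0 0 -15 0 0 0; 1 0 0 -40 0 0 0; 1 0 0 -70 0 0 0; 1 0 0 -95 0 0 0; 1 0 0 -110 0 0 0")

```text
clock: 14.45
ee_pos: [635.8, -67.2, 172.6]
eef_rot: [[0.137, 0.991, 0.005], [0.991, -0.137, -0.001], [-0.0, 0.005, -1.0]]
ft_force: [0.3, 0.1, 0.4]
width: 92.0
grip_force: 0.0
```

```bash
python3 - <<'E'
from h import *
P=arm.camera_params("wrist");im=arm.capture("wrist")[:,:,::-1].copy();stamp(im,P)
go(446.8,-73,168,-42.3)
E
```

```text
(104, 338, 36, 67) mount c [ 412.9 -188.8] LxW 11.8 3.7 ang 72.1 handle None
(37, 232, 105, 79) mount c [449.4 -74.2] LxW 49.5 37.3 ang -41.8 handle [450.  -73.8  70. ]
(301, 205, 42, 63) mount c [635.1 -66.5] LxW 33.9 30.6 ang -7.9 handle [635.  -68.2  70. ]
t 14.5 at [636.9 -67.4 175. ] shift [ -31.6 -187.6    5.4] tool y ang -7.9 turn 34.4 w 91.6
```

>>> send_rows(commands="1 -5 -28 0 0 0 7; 1 -11 -65 0 0 0 14; 1 -18 -103 0 0 0 21; 1 -24 -140 0 0 0 28; 1 -28 -165 0 0 0 34.4")

```text
clock: 14.92
ee_pos: [463.8, -71.5, 168.2]
eef_rot: [[0.677, 0.736, -0.002], [0.736, -0.677, 0.0], [-0.001, -0.002, -1.0]]
ft_force: [-0.1, -0.5, -0.2]
width: 92.0
grip_force: 0.0
```

>>> send_rows(commands="1 0 0 0 0 0 0; 1 0 0 0 0 0 0; 1 0 0 0 0 0 0")

```text
clock: 15.17
ee_pos: [468.5, -72.3, 169.1]
eef_rot: [[0.672, 0.741, 0.002], [0.741, -0.672, -0.0], [0.001, 0.002, -1.0]]
ft_force: [0.3, 0.6, 0.3]
width: 91.9
grip_force: 0.0
```

```bash
python3 - <<'E'
from h import *
P=arm.camera_params("wrist");im=arm.capture("wrist")[:,:,::-1].copy();stamp(im,P)
go(446.8,-73,46.9,-42.3)
E
```

```text
(395, 304, 39, 49) mount c [ 462.5 -195.6] LxW 46.7 26.6 ang 55.6 handle [ 467.7 -182.5   70. ]
(277, 226, 58, 66) mount c [446.5 -74.5] LxW 47.3 32.2 ang -42.2 handle [446. -75.  70.]
(457, 33, 104, 69) mount c [634.9 -66.9] LxW 37.5 31.3 ang -8.0 handle [636.7 -67.2  70. ]
t 15.22 at [468.7 -72.3 168.9] shift [-15.4 -15.9 122. ] tool y ang -42.2 turn 0.1 w 92.0
```

M is confirmed (47–48×31 at −42°). Picking it.

>>> send_rows(commands="1 -8 -8 0 0 0 0; 1 -16.5 -15.5 0 0 0 0; 1 -16.5 -15.5 0 0 0 0; 1 -16.5 -15.5 20 0 0 0; 1 -16.5 -15.5 45 0 0 0")

```text
clock: 15.63
ee_pos: [447.8, -74.5, 124.7]
eef_rot: [[0.672, 0.74, 0.006], [0.74, -0.672, -0.002], [0.003, 0.006, -1.0]]
ft_force: [0.2, 0.5, -0.5]
width: 91.7
grip_force: 0.0
```

>>> send_rows(commands="1 0 0 20 0 0 0; 1 0 0 45 0 0 0; 1 0 0 65 0 0 0; 1 0 0 74 0 0 0; 0.6 0 0 77 0 0 0")

```text
clock: 16.05
ee_pos: [445.0, -73.6, 45.1]
eef_rot: [[0.673, 0.74, -0.002], [0.74, -0.673, 0.001], [-0.001, -0.002, -1.0]]
ft_force: [-0.7, -0.2, 0.0]
width: 88.6
grip_force: 0.0
```

>>> send_rows(commands="0.4 0 0 0 0 0 0; 0 0 0 0 0 0 0; 0 0 0 0 0 0 0; 0 0 0 0 0 0 0; 0 0 0 0 0 0 0")

```text
clock: 16.47
ee_pos: [445.4, -74.0, 47.5]
eef_rot: [[0.673, 0.74, 0.002], [0.74, -0.673, -0.001], [0.001, 0.002, -1.0]]
ft_force: [0.1, 0.3, 0.3]
width: 56.5
grip_force: 0.0
```

>>> send_rows(commands="0 0 0 0 0 0 0; 0 0 0 0 0 0 0; 0 0 0 0 0 0 0; 0 0 0 0 0 0 0; 0 0 0 0 0 0 0")

```text
clock: 16.88
ee_pos: [444.9, -73.8, 46.8]
eef_rot: [[0.673, 0.74, 0.0], [0.74, -0.673, -0.0], [0.0, 0.0, -1.0]]
ft_force: [-0.0, 0.2, -0.7]
width: 26.0
grip_force: 15.0
```

>>> send_rows(commands="0 0 0 0 0 0 0; 0 0 0 0 0 0 0; 0 0 0 0 0 0 0")

```text
clock: 17.13
ee_pos: [444.8, -73.8, 46.7]
eef_rot: [[0.673, 0.74, -0.0], [0.74, -0.673, 0.0], [-0.0, -0.0, -1.0]]
ft_force: [-0.2, 0.1, -0.5]
width: 26.0
grip_force: 15.0
```

>>> send_rows(commands="0 0 0 -5 0 0 0; 0 0 0 -16 0 0 0; 0 0 0 -30 0 0 0; 0 0 0 -43 0 0 0; 0 0 0 -50 0 0 0")

```text
clock: 17.55
ee_pos: [445.5, -74.0, 98.3]
eef_rot: [[0.673, 0.74, 0.002], [0.74, -0.673, -0.001], [0.001, 0.002, -1.0]]
ft_force: [0.2, 0.3, -0.6]
width: 25.7
grip_force: 15.0
```

>>> send_rows(commands="0 20 7 0 0 0 -7; 0 50 17 0 0 0 -14; 0 85 29 0 0 0 -21; 0 120 41 0 0 0 -28; 0 145 50 0 0 0 -34.3")

```text
clock: 17.97
ee_pos: [581.7, 1.3, 96.9]
eef_rot: [[0.133, 0.991, 0.002], [0.991, -0.133, 0.0], [0.0, 0.001, -1.0]]
ft_force: [0.3, 0.0, 0.3]
width: 26.1
grip_force: 15.0
```

>>> send_rows(commands="0 0 0 0 0 0 0; 0 0 0 0 0 0 0; 0 0 0 0 0 0 0")

```text
clock: 18.22
ee_pos: [578.3, -0.4, 96.2]
eef_rot: [[0.141, 0.99, -0.002], [0.99, -0.141, 0.0], [-0.0, -0.002, -1.0]]
ft_force: [0.2, -0.0, -0.0]
width: 25.5
grip_force: 15.0
```

```bash
python3 -c "
from h import *
go(643.9,-1.8,53.8,-8)"
```

```text
t 18.22 at [578.3  -0.4  96.2] shift [ 7.8 65.3 42.3] tool y ang -8.1 turn -0.1 w 25.5
```

>>> send_rows(commands="0 2 14 0 0 0 0; 0 4 32 0 0 0 0; 0 6 50 0 0 0 0; 0 7.5 62 0 0 0 0; 0 7.5 65 0 0 0 0")

```text
clock: 18.63
ee_pos: [645.3, -3.0, 96.8]
eef_rot: [[0.142, 0.99, 0.001], [0.99, -0.142, -0.0], [-0.0, 0.001, -1.0]]
ft_force: [-0.7, 0.7, -0.2]
width: 26.0
grip_force: 15.0
```

>>> send_rows(commands="0 0 0 8 0 0 0; 0 0 0 18 0 0 0; 0 0 0 28 0 0 0; 0 0 0 34 0 0 0; 0 0 0 36 0 0 0")

```text
clock: 19.05
ee_pos: [643.2, -1.7, 58.7]
eef_rot: [[0.139, 0.99, -0.004], [0.99, -0.139, 0.0], [-0.0, -0.004, -1.0]]
ft_force: [-1.0, -0.7, 0.0]
width: 25.6
grip_force: 15.0
```

>>> send_rows(commands="0 0 0 1 0 0 0; 0 0 0 2 0 0 0; 0 0 0 3 0 0 0; 0 0 0 4 0 0 0; 0 0 0 4 0 0 0")

```text
clock: 19.47
ee_pos: [644.9, -1.8, 56.9]
eef_rot: [[0.139, 0.99, 0.0], [0.99, -0.139, -0.0], [0.0, 0.0, -1.0]]
ft_force: [0.5, -0.3, 0.2]
width: 25.5
grip_force: 15.0
```

```bash
python3 -c "
from h import *
go(643.9,-1.8,53.8,-8)"
```

```text
t 19.47 at [644.9  -1.8  56.9] shift [-0.1 -1.   3.1] tool y ang -8.0 turn 0.0 w 25.5
```

>>> send_rows(commands="0 0 -1 1 0 0 0; 0 0 -1 2 0 0 0; 0 0 -1 2.7 0 0 0; 0 0 -1 3.1 0 0 0; 0 0 -1 3.1 0 0 0")

```text
clock: 19.88
ee_pos: [643.9, -1.7, 53.6]
eef_rot: [[0.139, 0.99, 0.0], [0.99, -0.139, -0.0], [-0.0, 0.0, -1.0]]
ft_force: [0.2, -0.5, -0.3]
width: 25.7
grip_force: 15.0
```

>>> send_rows(commands="0.32 0 0 0 0 0 0; 0.4 0 0 0 0 0 0; 0.6 0 0 0 0 0 0; 1 0 0 0 0 0 0; 1 0 0 0 0 0 0")

```text
clock: 20.3
ee_pos: [643.9, -1.7, 53.7]
eef_rot: [[0.139, 0.99, 0.0], [0.99, -0.139, -0.0], [0.0, 0.0, -1.0]]
ft_force: [0.5, 0.3, 0.1]
width: 51.3
grip_force: 0.0
```

>>> send_rows(commands="1 0 0 0 0 0 0; 1 0 0 0 0 0 0; 1 0 0 0 0 0 0; 1 0 0 0 0 0 0; 1 0 0 -5 0 0 0")

```text
clock: 20.72
ee_pos: [643.2, -1.7, 57.8]
eef_rot: [[0.139, 0.99, -0.002], [0.99, -0.139, 0.0], [-0.0, -0.002, -1.0]]
ft_force: [0.1, -0.4, -0.8]
width: 85.0
grip_force: 0.0
```

>>> send_rows(commands="1 0 0 -15 0 0 0; 1 0 0 -40 0 0 0; 1 0 0 -70 0 0 0; 1 0 0 -95 0 0 0; 1 0 0 -110 0 0 0")

```text
clock: 21.13
ee_pos: [645.0, -1.8, 172.6]
eef_rot: [[0.139, 0.99, 0.005], [0.99, -0.139, -0.001], [0.0, 0.005, -1.0]]
ft_force: [0.7, -0.7, 0.3]
width: 91.8
grip_force: 0.0
```

```bash
python3 - <<'E'
from h import *
P=arm.camera_params("wrist");im=arm.capture("wrist")[:,:,::-1].copy();stamp(im,P)
go(465,-195,168,-8)
E
```

```text
(104, 338, 36, 67) mount c [ 422.  -122.7] LxW 12.0 3.7 ang 72.2 handle None
(303, 278, 39, 75) mount c [635.2 -66.5] LxW 34.7 33.7 ang 81.9 handle [635.2 -67.4  70. ]
(293, 208, 59, 63) mount c [644.2  -4. ] LxW 48.3 31.7 ang -8.0 handle [644.1  -5.2  70. ]
(268, 3, 109, 69) mount c [663.  128.6] LxW 76.9 30.4 ang -8.0 handle [663.1 129.2  70. ]
t 21.18 at [646.   -1.9 175. ] shift [-216.4 -152.5    5.6] tool y ang -8.0 turn 0.0 w 91.6
```

All three are on target (M is 2 mm off). Going to L.

>>> send_rows(commands="1 -25 -18 0 0 0 -5; 1 -58 -41 0 0 0 -11; 1 -90 -63 0 0 0 -18; 1 -122 -86 0 0 0 -24; 1 -155 -109 0 0 0 -30")

```text
clock: 21.6
ee_pos: [512.7, -140.7, 168.3]
eef_rot: [[-0.38, 0.925, -0.0], [0.925, 0.38, 0.0], [0.0, -0.0, -1.0]]
ft_force: [0.2, -1.0, 0.1]
width: 91.8
grip_force: 0.0
```

```bash
python3 -c "
from h import *
go(475,-190,168,52)"
```

```text
t 21.6 at [ 512.7 -140.7  168.3] shift [-31.3 -53.7   0.3] tool y ang 22.3 turn -29.7 w 91.8
```

>>> send_rows(commands="1 -10 -17 0 0 0 -7; 1 -20 -34 0 0 0 -14; 1 -31 -54 0 0 0 -21; 1 -31 -54 0 0 0 -28; 1 -31 -54 0 0 0 -28")

```text
clock: 22.02
ee_pos: [475.1, -189.8, 168.5]
eef_rot: [[-0.767, 0.641, -0.0], [0.641, 0.767, 0.0], [0.0, -0.0, -1.0]]
ft_force: [-0.4, -0.6, 0.6]
width: 91.9
grip_force: 0.0
```

```bash
python3 - <<'E'
from h import *
P=arm.camera_params("wrist");im=arm.capture("wrist")[:,:,::-1].copy();cv2.imwrite("pics/w9.png",im);stamp(im,P)
go(475,-190,168,52)
E
```

```text
(529, 249, 102, 69) mount c [633.9 -65.9] LxW 42.1 32.2 ang -3.8 handle [636.3 -62.2  70. ]
(598, 203, 42, 68) mount c [643.5  -5.1] LxW 55.9 32.5 ang -7.6 handle [614.2 -31.3  70. ]
(251, 199, 79, 65) mount c [ 455.4 -209.1] LxW 61.4 31.6 ang 56.3 handle [ 456.1 -209.6   70. ]
t 22.07 at [ 475.6 -189.3  168.5] shift [-0.  -0.9  0.5] tool y ang 49.8 turn -2.2 w 92.1
```

View pics/w9.png

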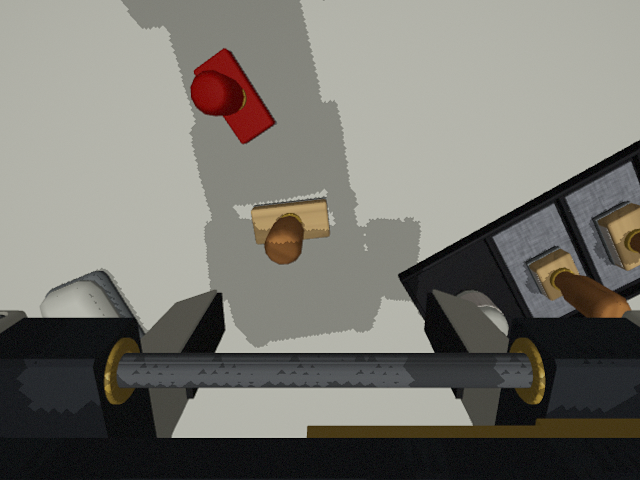

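L (beech, 61×31 at 56°, pixel 290,220) is confirmed. The red decoy is at (235,95), clear of the fingers. Picking L.

>>> send_rows(commands="1 1 -12 0 0 0 -4; 1 2.5 -27.5 0 0 0 -6.5; 1 2.5 -27.5 0 0 0 -6.5; 1 2.5 -27.5 20 0 0 -6.5; 1 2.5 -27.5 45 0 0 -6.5")

```text
clock: 22.48
ee_pos: [458.1, -208.7, 124.8]
eef_rot: [[-0.831, 0.556, 0.005], [0.556, 0.831, -0.003], [-0.005, 0.0, -1.0]]
ft_force: [0.4, -0.9, -0.5]
width: 91.7
grip_force: 0.0
```

>>> send_rows(commands="1 0 0 20 0 0 0; 1 0 0 45 0 0 0; 1 0 0 65 0 0 0; 1 0 0 74 0 0 0; 1 0 0 77 0 0 0")

```text
clock: 22.9
ee_pos: [456.0, -207.3, 45.1]
eef_rot: [[-0.833, 0.554, -0.002], [0.554, 0.833, 0.002], [0.003, 0.0, -1.0]]
ft_force: [-0.3, 0.2, -0.7]
width: 92.0
grip_force: 0.0
```

```bash
python3 -c "
from h import *
go(455.5,-209.2,46.8,56.3)"
```

```text
t 22.9 at [ 456.  -207.3   45.1] shift [-0.6 -1.8 -1.7] tool y ang 56.4 turn 0.1 w 92.0
```

>>> send_rows(commands="0.6 -0.5 -1.5 0 0 0 0; 0.4 -0.5 -1.5 0 0 0 0; 0 -0.5 -1.5 0 0 0 0; 0 -0.5 -1.5 0 0 0 0; 0 -0.5 -1.5 0 0 0 0")

```text
clock: 23.32
ee_pos: [456.3, -210.2, 47.5]
eef_rot: [[-0.834, 0.552, 0.001], [0.552, 0.834, -0.001], [-0.002, 0.0, -1.0]]
ft_force: [0.0, 1.2, -0.0]
width: 62.9
grip_force: 0.0
```

>>> send_rows(commands="0 0 0 0 0 0 0; 0 0 0 0 0 0 0; 0 0 0 0 0 0 0; 0 0 0 0 0 0 0; 0 0 0 0 0 0 0")

```text
clock: 23.73
ee_pos: [455.9, -210.0, 46.6]
eef_rot: [[-0.834, 0.552, 0.0], [0.552, 0.834, 0.0], [-0.0, 0.0, -1.0]]
ft_force: [1.0, 0.6, 0.2]
width: 29.7
grip_force: 0.0
```

>>> send_rows(commands="0 0 0 0 0 0 0; 0 0 0 0 0 0 0; 0 0 0 0 0 0 0; 0 0 0 0 0 0 0")

```text
clock: 24.07
ee_pos: [455.9, -210.0, 46.6]
eef_rot: [[-0.834, 0.552, 0.0], [0.552, 0.834, 0.0], [-0.0, 0.0, -1.0]]
ft_force: [0.3, -0.3, -0.2]
width: 25.8
grip_force: 15.0
```

>>> send_rows(commands="0 0 0 -5 0 0 0; 0 0 0 -16 0 0 0; 0 0 0 -30 0 0 0; 0 0 0 -43 0 0 0; 0 0 0 -50 0 0 0")

```text
clock: 24.48
ee_pos: [456.5, -210.3, 98.3]
eef_rot: [[-0.834, 0.552, 0.002], [0.552, 0.834, -0.001], [-0.002, 0.0, -1.0]]
ft_force: [-0.0, 0.6, -0.2]
width: 25.4
grip_force: 15.0
```

>>> send_rows(commands="0 4 20 0 0 0 7; 0 11 50 0 0 0 14; 0 19 85 0 0 0 21; 0 27 120 0 0 0 28; 0 33 148 0 0 0 35")

```text
clock: 24.9
ee_pos: [510.1, -67.4, 96.7]
eef_rot: [[-0.376, 0.927, 0.0], [0.927, 0.376, 0.0], [0.0, 0.0, -1.0]]
ft_force: [-0.2, -0.2, -0.1]
width: 25.7
grip_force: 15.0
```

```bash
python3 -c "
from h import *
go(565,76,None,-8.1)"
```

```text
t 24.9 at [510.1 -67.4  96.7] shift [112.3 104.8   0. ] tool y ang 22.1 turn 30.2 w 25.7
```

>>> send_rows(commands="0 25 23 0 0 0 7; 0 51 48 0 0 0 14; 0 78 73 0 0 0 21; 0 100 93 0 0 0 28; 0 112 105 0 0 0 30.2")

```text
clock: 25.32
ee_pos: [564.8, 77.9, 96.7]
eef_rot: [[0.14, 0.99, 0.001], [0.99, -0.14, 0.001], [0.001, 0.0, -1.0]]
ft_force: [-0.3, -0.2, -0.5]
width: 25.8
grip_force: 15.0
```

>>> send_rows(commands="0 0 0 0 0 0 0; 0 0 0 0 0 0 0; 0 0 0 0 0 0 0")

```text
clock: 25.57
ee_pos: [563.6, 73.8, 96.4]
eef_rot: [[0.135, 0.991, -0.001], [0.991, -0.135, -0.0], [-0.0, -0.001, -1.0]]
ft_force: [-0.8, -0.2, -0.9]
width: 25.6
grip_force: 15.0
```

```bash
python3 -c "
from h import *
go(653.1,63.4,53.6,-8)"
```

```text
t 25.57 at [563.6  73.8  96.4] shift [ 1.8 90.1 42.7] tool y ang -7.7 turn 0.3 w 25.6
```

>>> send_rows(commands="0 0.5 20 0 0 0 0; 0 1 45 0 0 0 0; 0 1.5 68 0 0 0 0; 0 2 85 0 0 0 0; 0 2 90 0 0 0 0")

```text
clock: 25.98
ee_pos: [655.4, 61.8, 96.5]
eef_rot: [[0.137, 0.991, 0.001], [0.991, -0.137, -0.0], [-0.0, 0.001, -1.0]]
ft_force: [-1.1, -0.1, -0.3]
width: 25.7
grip_force: 15.0
```

>>> send_rows(commands="0 0 0 8 0 0 0; 0 0 0 18 0 0 0; 0 0 0 28 0 0 0; 0 0 0 34 0 0 0; 0 0 0 36 0 0 0")

```text
clock: 26.4
ee_pos: [651.8, 64.3, 58.6]
eef_rot: [[0.135, 0.991, -0.004], [0.991, -0.135, 0.0], [-0.0, -0.004, -1.0]]
ft_force: [0.2, -0.1, 0.2]
width: 25.4
grip_force: 15.0
```

>>> send_rows(commands="0 0 0 1 0 0 0; 0 0 0 2 0 0 0; 0 0 0 3 0 0 0; 0 0 0 4 0 0 0; 0 0 0 4 0 0 0")

```text
clock: 26.82
ee_pos: [653.7, 64.3, 56.8]
eef_rot: [[0.136, 0.991, 0.0], [0.991, -0.136, 0.0], [0.0, 0.0, -1.0]]
ft_force: [0.2, -0.4, -0.9]
width: 25.5
grip_force: 15.0
```

```bash
python3 -c "
from h import *
go(653.1,63.4,53.6,-8)"
```

```text
t 26.82 at [653.7  64.3  56.8] shift [-0.9 -0.5  3.2] tool y ang -7.8 turn 0.2 w 25.5
```

>>> send_rows(commands="0 -1 -0.5 1 0 0 0; 0 -1 -0.5 2 0 0 0; 0 -1 -0.5 2.8 0 0 0; 0 -1 -0.5 3.2 0 0 0; 0 -1 -0.5 3.2 0 0 0")

```text
clock: 27.23
ee_pos: [653.0, 63.2, 53.6]
eef_rot: [[0.136, 0.991, 0.0], [0.991, -0.136, -0.0], [-0.0, 0.0, -1.0]]
ft_force: [-1.7, -0.2, 1.8]
width: 25.5
grip_force: 15.0
```

>>> send_rows(commands="0.32 0 0 0 0 0 0; 0.4 0 0 0 0 0 0; 0.6 0 0 0 0 0 0; 1 0 0 0 0 0 0; 1 0 0 0 0 0 0")

```text
clock: 27.65
ee_pos: [653.0, 63.3, 53.4]
eef_rot: [[0.136, 0.991, 0.0], [0.991, -0.136, -0.0], [-0.0, 0.0, -1.0]]
ft_force: [-1.2, -0.7, 1.4]
width: 51.3
grip_force: 0.0
```

>>> send_rows(commands="1 0 0 0 0 0 0; 1 0 0 0 0 0 0; 1 0 0 0 0 0 0; 1 0 0 0 0 0 0; 1 0 0 -5 0 0 0")

```text
clock: 28.07
ee_pos: [652.3, 63.3, 57.6]
eef_rot: [[0.136, 0.991, -0.002], [0.991, -0.136, -0.0], [-0.0, -0.002, -1.0]]
ft_force: [0.3, 0.4, -0.2]
width: 85.0
grip_force: 0.0
```

>>> send_rows(commands="1 0 0 -15 0 0 0; 1 0 0 -40 0 0 0; 1 0 0 -70 0 0 0; 1 0 0 -95 0 0 0; 1 0 0 -110 0 0 0")

```text
clock: 28.48
ee_pos: [654.1, 63.3, 172.4]
eef_rot: [[0.136, 0.991, 0.005], [0.991, -0.136, -0.0], [0.001, 0.005, -1.0]]
ft_force: [1.8, -0.5, 0.1]
width: 91.7
grip_force: 0.0
```

>>> send_rows(commands="1 0 0 -20 0 0 0; 1 0 0 -40 0 0 0; 1 0 0 -60 0 0 0; 1 0 0 -60 0 0 0; 1 0 0 -60 0 0 0")

```text
clock: 28.9
ee_pos: [653.4, 63.3, 229.9]
eef_rot: [[0.136, 0.991, 0.003], [0.991, -0.136, -0.0], [0.0, 0.003, -1.0]]
ft_force: [-1.3, -0.2, -0.2]
width: 91.7
grip_force: 0.0
```

```bash
python3 - <<'E'
from h import *
P=arm.camera_params("wrist");im=arm.capture("wrist")[:,:,::-1].copy();stamp(im,P)
go(0,0)
cv2.imwrite("pics/sc9.png",arm.capture("scene")[:,:,::-1])
E
```

```text
(104, 338, 36, 66) mount c [386.9 -96.1] LxW 17.9 4.4 ang 72.4 handle None
(300, 258, 48, 95) mount c [640.1 -35.8] LxW 98.0 48.1 ang 82.1 handle [642.1 -19.2  70. ]
(291, 193, 65, 50) mount c [653.3  62.4] LxW 62.3 31.5 ang -7.8 handle [653.3  61.4  70. ]
(282, 121, 85, 39) mount c [662.9 127.9] LxW 76.7 29.9 ang -7.8 handle [662.9 127.   70. ]
t 28.95 at [652.8  63.3 228.3] shift [-151.3 -638.1   -0. ] tool y ang -7.8 turn None w 91.6
```

View pics/sc9.png

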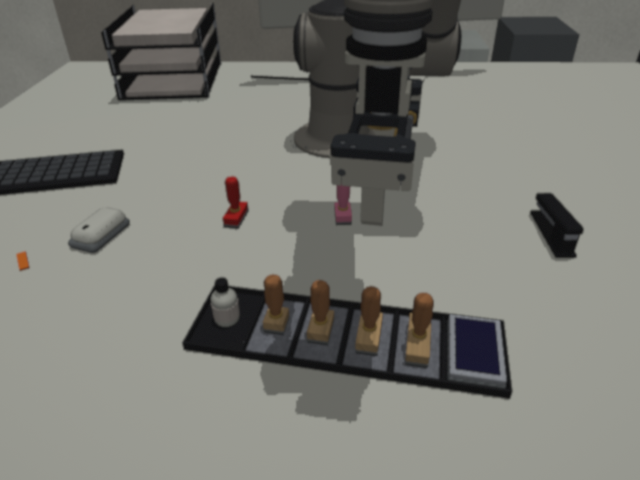

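All four stamps stand upright in their felts: S (276,305), M (320,312), L (370,320) and XL (421,328). The bottle (225,303) and the pad (478,347) have not moved, and the gripper is clear. Handing in.

```bash
python3 -c "
from cell import arm
print(arm.hand_in())"
```

```text
the job is handed in; nothing more can be done
None
```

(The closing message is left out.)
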